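# Sort full and spent staple cassettes by weight

## Task

The two blue staple cassettes beside the booklet stapler look alike, but each is either full (heavy) or spent (light), and both may be the same. Lift each one to feel its weight, then set it down gently and upright inside a tray: full ones in the green tray, spent ones in the yellow tray.

Things in the scene. Friction and masses are not known exactly. Their poses are not given: they have to be found in the camera images.
- cassette_a: One staple cassette: closed blue box with a white band near the top, 80 (its x) by 50 (its y) by 70 mm tall (z up), origin at the centre of its underside, standing on the table. FULL 0.55 to 0.66 kg, SPENT 0.16 kg, looking alike; drawn by lot for each, so both may be full or both spent. Rigid: a 40 N grip across the 50 mm is fine. What is inside has 1 to 3 mm of play.
- cassette_b: The other staple cassette: closed blue box with a white band near the top, 80 (its x) by 50 (its y) by 70 mm tall (z up), origin at the centre of its underside, standing on the table. FULL 0.55 to 0.66 kg, SPENT 0.16 kg, looking alike; drawn by lot for each, so both may be full or both spent. Rigid: a 40 N grip across the 50 mm is fine. What is inside has 1 to 3 mm of play.
- full_tray: Green tray, fixed, on the robot's left or right: 150 (its x) by 220 mm (its y) outside, walls 5 mm thick and 22 mm tall, inner floor 5 mm above its origin, which is the centre of its underside. Holds two cassettes side by side, 50 mm either side of the middle along its y, long sides along the tray's x. For full cassettes.
- spent_tray: Yellow tray, fixed, on the robot's left or right: 150 (its x) by 220 mm (its y) outside, walls 5 mm thick and 22 mm tall, inner floor 5 mm above its origin, which is the centre of its underside. Holds two cassettes side by side, 50 mm either side of the middle along its y, long sides along the tray's x. For spent cassettes.
Mind the look-alikes: they are no part of the job. Leave any brown look-alike of the cassette_b alone. Leave any red look-alike of the cassette_a alone.

How it is judged:
At the end, for the whole second after the job is handed in: Each cassette stands upright (10 deg), at rest, on the floor of a tray, its origin within 70 mm (x) and 100 mm (y) of the tray's middle and under 15 mm above its origin: full ones (pressing over 3.5 N) in the green tray, spent ones (0.5 to 3 N) in the yellow (((x of cassette_a in the frame of full_tray between -0.07 and 0.07 m and y of cassette_a in the frame of full_tray between -0.1 and 0.1 m and z of cassette_a in the frame of full_tray below 0.015 m and angle between cassette_a's own z axis and vertical below 0.17 rad and linear speed of cassette_a below 0.03 m/s and contact force between cassette_a and full_tray above 3.5 N) or (x of cassette_a in the frame of spent_tray between -0.07 and 0.07 m and y of cassette_a in the frame of spent_tray between -0.1 and 0.1 m and z of cassette_a in the frame of spent_tray below 0.015 m and angle between cassette_a's own z axis and vertical below 0.17 rad and linear speed of cassette_a below 0.03 m/s and contact force between cassette_a and spent_tray between 0.5 and 3 N)) and ((x of cassette_b in the frame of full_tray between -0.07 and 0.07 m and y of cassette_b in the frame of full_tray between -0.1 and 0.1 m and z of cassette_b in the frame of full_tray below 0.015 m and angle between cassette_b's own z axis and vertical below 0.17 rad and linear speed of cassette_b below 0.03 m/s and contact force between cassette_b and full_tray above 3.5 N) or (x of cassette_b in the frame of spent_tray between -0.07 and 0.07 m and y of cassette_b in the frame of spent_tray between -0.1 and 0.1 m and z of cassette_b in the frame of spent_tray below 0.015 m and angle between cassette_b's own z axis and vertical below 0.17 rad and linear speed of cassette_b below 0.03 m/s and contact force between cassette_b and spent_tray between 0.5 and 3 N))); the robot touches nothing.
It fails at once if a cassette is dropped into a tray (let go over the tray with its underside more than 25 mm above the tray's floor) ((contact force between cassette_a and the fingers below 0.1 N and z of cassette_a in the frame of full_tray above 0.03 m and x of cassette_a in the frame of full_tray between -0.07 and 0.07 m and y of cassette_a in the frame of full_tray between -0.1 and 0.1 m) or (contact force between cassette_a and the fingers below 0.1 N and z of cassette_a in the frame of spent_tray above 0.03 m and x of cassette_a in the frame of spent_tray between -0.07 and 0.07 m and y of cassette_a in the frame of spent_tray between -0.1 and 0.1 m) or (contact force between cassette_b and the fingers below 0.1 N and z of cassette_b in the frame of full_tray above 0.03 m and x of cassette_b in the frame of full_tray between -0.07 and 0.07 m and y of cassette_b in the frame of full_tray between -0.1 and 0.1 m) or (contact force between cassette_b and the fingers below 0.1 N and z of cassette_b in the frame of spent_tray above 0.03 m and x of cassette_b in the frame of spent_tray between -0.07 and 0.07 m and y of cassette_b in the frame of spent_tray between -0.1 and 0.1 m)).
It also fails if it takes over 61 s, if anything falls off the work surface, if the arm or the gripper's body presses on something with over 40 N, if the wrist force passes 120 N, or if a joint passes its speed limit or range.

## Robot

A 6-joint arm with a two-finger parallel gripper is mounted at the origin on the work surface. World frame = base frame: x ahead of the robot, y to its left, z up, the work surface at z = 0. Lengths are in m, angles in rad, forces in N, time in s.
With the tool pointing down it reaches from about 0.375 to 0.975 m from the base axis. Payload 3.8 kg.
Tool frame: the origin (TCP) lies midway between the tips of the shut fingers; the grasp point (between the pads) lies 19 mm behind it (pinch_z is the distance from the TCP to the grasp point, in m); z points along the fingers, y is the line along which they close (so a half turn about z gives the same grasp; the last joint's range is limited). The gripper opens to 85 mm and grips with 20 to 120 N. Pads are 22 mm wide; open, the fingers measure 114 mm over their backs; the gripper's body (76 mm by 85 mm) begins 54 mm behind the grasp point. The pads swing forward as they close: fully open they stand 13 mm farther back than shut.
Start: joints at [-1.181, 0.264, 1.604, -0, 1.274, -0.037], TCP at [0.279, -0.614, 0.231] pointing down, gripper open.
Joint ranges: [-2.63, 2.63], [-0.94, 2.18], [0.31, 2.57], [-1.31, 4.45], [0, 2.66], [-2.55, 2.55]. Speed limits (rad/s): [2.57, 2.57, 3.14, 3.14, 3.14, 3.14].

## Interface

Orientations are given as a unit quaternion [x, y, z, w].
In Python, from cell import reach, move_linear, move_j, open_gripper, close, dwell, inverse_kinematics, observe, read_camera, MotionError, close_job, spot_in, pinpoint, pinch_z gives the robot as it stands. Calls block until the motion is done:
- reach(position, orientation): joint-space move of the TCP to a pose.
- move_linear(position, max_speed=0.15, orientation=None, f_stop=None): straight line of the TCP; orientation=None keeps the orientation; max_speed is the mean speed in m/s. With f_stop (N) it stops when the force on the tool has changed by that much, and returns True; else False.
- move_j(angles): joint-space move.
- open_gripper() and close(grip_force=None): open the fingers fully, or close them until they stop; grip_force is the grip in N (None keeps the last).
- dwell(seconds).
- inverse_kinematics(position, orientation): joint angles nearest the present ones, or None.
- observe(): the state.
- read_camera(name): name is "side" or "top"; returns a dict with "img" (420x560x3 uint8, blue, green, red), "depth" (420x560 float32, m along the optical axis (not along the pixel's ray), 0 where there is no reading), "camera_matrix" (3x3 intrinsics, pixels), "k1" (the pictures are not rectified: a ray, as slopes to the right and down, at radius r is drawn at 1 + k1 r^2 times it, then the intrinsics apply), "rvec" (rotation vector, rad) and "tvec" (3), from world to camera coordinates, as OpenCV has them. Camera axes: x right, y down, z forward; pixel columns grow to the right and rows downward; lengths in m; the calibration is good to about 2 mm. A picture is of the moment at which its call begins.
A pose or a line that the arm cannot do raises MotionError and nothing moves.
- close_job(): hands the job in; it is judged then, once.
Trained networks look in the newest picture that a camera, given by its name, has taken for a name from the list of things; names that differ only in an ending like _2 or _b are one class to them, and where a whole thing is asked for, a point or a joint stands for the part that bears it (a point fixed in the world has none). Each returns a list of dicts, best first, with "score" (0 to 1); they miss things now and then, are a little off and sometimes report something else, mostly with a low value. They report only what shows in the picture. A call takes as long as a camera call. They do not tell look-alikes from the thing itself.
- spot_in(camera, target): "box" ([left, top, right, bottom] in pixels, round what is visible of it).
- pinpoint(camera, target): "centre" ([column, row] in pixels: a listed point, or the origin of a listed thing).
The state is a dict: "t": time; "joints": joint angles; "qvel": joint speeds; "tau": joint torques, N m; "position": TCP position; "tcp_rot": TCP orientation; "ft_force": force on the tool from outside, world axes, zero at the start; "wrist_torque": the same for the moment, N m; "grip_width": finger opening in m; "grasp_force": force on a finger pad.
Only numpy, scipy, OpenCV 4.12 (cv2) and the standard library are available. Lean on these libraries where they do the work, as an engineer would, in place of code of your own. Each camera call takes 0.05 s, during which the arm holds its last target. There are 200 camera calls.

## Working session

There is one attempt and no reset: what is moved stays moved. The work goes in short steps, each a Python script; the robot and the scene stay as the last script left them, time stands still between calls to the robot, and variables do not carry over. Pictures are saved under pics/ and viewed, at most 10 in all, crops included, and the job is handed in when it is done.

```bash
ls; mkdir -p pics; cat > h.py <<'E'
import numpy as np, cv2
from cell import *
def cam(n):
    c=read_camera(n); c['R']=cv2.Rodrigues(np.array(c['rvec'],float))[0]; c['t']=np.array(c['tvec'],float).ravel(); c['K']=np.array(c['camera_matrix'],float); return c
def cloud(c):
    h,w=c['depth'].shape; u,v=np.meshgrid(np.arange(w),np.arange(h)); return pix(c,np.stack([u,v],-1).reshape(-1,2)).reshape(h,w,3)
def pix(c,uv):
    K=c['K']; uv=np.atleast_2d(uv).astype(float); d=np.stack([(uv[:,0]-K[0,2])/K[0,0],(uv[:,1]-K[1,2])/K[1,1]],1); s=d.copy()
    for _ in range(15): s=d/(1+c['k1']*(s**2).sum(1,keepdims=True))
    i=np.round(uv).astype(int); z=c['depth'][i[:,1],i[:,0]][:,None]
    p=np.hstack([s*z,z]); P=(p-c['t'])@c['R']; P[z[:,0]==0]=np.nan; return P
E
python3 - <<'E'
from h import *
o=observe(); print(o)
for n in('top','side'):
    c=cam(n); cv2.imwrite(f'pics/{n}0.png',c['img']); print(n,c['K'].tolist(),c['k1'],(-c['R'].T@c['t']))
    for t in('cassette_a','full_tray','spent_tray'):
        for d in spot_in(n,t): 
            b=d['box']; print(t,d['score'],np.round(b),np.round(pix(c,[[(b[0]+b[2])/2,(b[1]+b[3])/2]]),3))
E
```

```text
pics
{'t': 0.0, 'joints': array([-1.18091231e+00,  2.64744412e-01,  1.60536075e+00,  1.32859511e-05,
        1.27371088e+00, -3.68904299e-02]), 'qvel': array([ 7.03311859e-04, -4.52585050e-04,  6.16475979e-04, -9.25052019e-04,
       -1.64329022e-03,  3.18767110e-05]), 'tau': array([ 1.27112151e-03, -5.15115917e+01, -3.67313969e+01, -1.33430458e-04,
        1.30994007e-02,  2.54013923e-05]), 'position': array([ 0.27913881, -0.61377921,  0.22997508]), 'tcp_rot': array([ 9.77319014e-01,  2.11769469e-01, -1.88941656e-04, -1.09553576e-03]), 'ft_force': array([ 0.87412551,  0.02884692, -1.08799006]), 'wrist_torque': array([-0.01986611, -0.01447688,  0.00508352]), 'grasp_force': 0.0, 'grip_width': 0.08553899797803297}
top [[416.9163931522304, 0.0, 280.94174370604094], [0.0, 416.9163931522304, 198.8878669471346], [0.0, 0.0, 1.0]] -0.01847106158574994 [0.36891317 0.0079882  1.11485978]
cassette_a 0.88 [236. 146. 264. 181.] [[0.542 0.09  0.07 ]]
cassette_a 0.86 [291. 179. 326. 217.] [[ 0.455 -0.058  0.07 ]]
cassette_a 0.73 [226. 218. 267. 237.] [[0.38  0.097 0.073]]
cassette_a 0.72 [324. 226. 361. 264.] [[ 0.338 -0.143  0.069]]
cassette_a 0.64 [186. 242. 216. 277.] [[0.302 0.209 0.072]]
full_tray 0.85 [120. 153. 209. 211.] [[0.502 0.322 0.007]]
spent_tray 0.73 [360. 147. 452. 208.] [[ 0.515 -0.325  0.005]]
side [[510.37601725756537, 0.0, 272.69086411680286], [0.0, 510.37601725756537, 202.8299946796922], [0.0, 0.0, 1.0]] -0.1185798063320541 [0.2353895  0.94540097 0.90538822]
cassette_a 0.71 [260. 174. 296. 217.] [[ 0.444 -0.03   0.067]]
cassette_a 0.67 [306. 164. 342. 198.] [[ 0.34  -0.123  0.062]]
cassette_a 0.64 [295. 264. 337. 306.] [[0.301 0.24  0.067]]
cassette_a 0.61 [210. 208. 248. 247.] [[0.533 0.109 0.063]]
cassette_a 0.6 [282. 221. 306. 264.] [[0.371 0.133 0.073]]
full_tray 0.71 [171. 266. 264. 361.] [[0.499 0.319 0.008]]
spent_tray 0.57 [248. 126. 307. 172.] [[ 0.511 -0.319  0.002]]
```

View pics/top0.png

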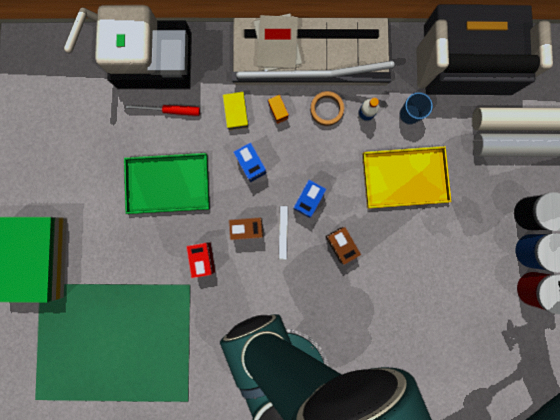

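View pics/side0.png

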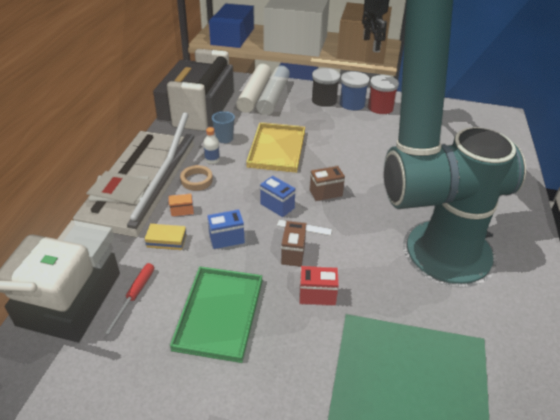

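The top view shows the two blue cassettes at about (250,162) and (310,198). The red one and the two brown ones are decoys. The green tray is on the left at (167,183) and the yellow one on the right at (407,178). Next I fit the poses from both views.

```bash
cat >> h.py <<'E'
def rect(P):
    (cx,cy),(w,h),a=cv2.minAreaRect((P[:,:2]*1000).astype(np.float32))
    if w<h: w,h,a=h,w,a+90
    return np.array([cx,cy])/1000,(round(w),round(h)),(a+90)%180-90
def boxfit(c,xy,r=.065,lo=.058):
    P=cloud(c).reshape(-1,3); m=(np.hypot(*(P[:,:2]-xy).T)<r)&(P[:,2]>lo)&(P[:,2]<.09); return rect(P[m])+(np.median(P[m,2]),m.sum())
def tray(c,xy):
    P=cloud(c).reshape(-1,3); hsv=cv2.cvtColor(c['img'],cv2.COLOR_BGR2HSV).reshape(-1,3)
    m=(np.hypot(*(P[:,:2]-xy).T)<.16)&(hsv[:,1]>150)&(P[:,2]<.035)&(P[:,2]>-.01)
    w=m&(P[:,2]>.014); f=m&(P[:,2]<.012)
    return rect(P[w])+(np.median(P[f,2]),np.percentile(P[w,2],95))
E
python3 - <<'E'
from h import *
for n in('top','side'):
    c=cam(n)
    for xy in((.542,.09),(.455,-.05)): print(n,'box',boxfit(c,np.array(xy)))
    for xy in((.51,.319),(.518,-.322)): print(n,'tray',tray(c,np.array(xy)))
E
```

```text
top box (array([0.55188226, 0.09289906]), (81, 50), 29.495792388916016, np.float64(0.07165061882530371), np.int64(636))
top box (array([ 0.45691623, -0.05974139]), (80, 50), -28.74807357788086, np.float64(0.07130533532421426), np.int64(641))
top tray (array([0.49923938, 0.31597144]), (220, 149), -86.88496685028076, np.float64(0.00664198998866081), np.float64(0.02647249955174833))
top tray (array([ 0.55998553, -0.31825345]), (235, 222), 4.252438068389893, np.float64(0.00620291753296325), np.float64(0.026069171378458243))
side box (array([0.54915961, 0.09028442]), (81, 55), 29.51235580444336, np.float64(0.07018509448133782), np.int64(607))
side box (array([ 0.45419336, -0.06206228]), (83, 57), -26.590831756591797, np.float64(0.07025753369929096), np.int64(507))
  return _methods._mean(a, axis=axis, dtype=dtype,
  ret = ret.dtype.type(ret / rcount)
Traceback (most recent call last):
  File "h.py", line 22, in tray
    return rect(P[w])+(np.median(P[f,2]),np.percentile(P[w,2],95))
                                         ~~~~~~~~~~~~~^^^^^^^^^^^
IndexError: index -1 is out of bounds for axis 0 with size 0
```

```bash
cat >> h.py <<'E'
def tray(c,xy,hue):
    P=cloud(c).reshape(-1,3); hsv=cv2.cvtColor(c['img'],cv2.COLOR_BGR2HSV).reshape(-1,3)
    m=(np.hypot(*(P[:,:2]-xy).T)<.16)&(hsv[:,1]>120)&(abs(hsv[:,0].astype(int)-hue)<14)&(P[:,2]<.035)&(P[:,2]>-.01)
    f=m&(P[:,2]<.012); return rect(P[m])+(np.median(P[f,2]),np.percentile(P[m,2],98))
def quat(yaw): return [np.cos(yaw/2),np.sin(yaw/2),0,0]
def near(p,yaw):
    "of the two half-turn equivalent yaws, the one needing less wrist motion"
    j0=np.array(observe()['joints']); best=None
    for y in(yaw,yaw+np.pi,yaw-np.pi):
        j=inverse_kinematics(list(p),quat(y))
        if j is not None:
            d=abs(np.array(j)-j0).max()
            if best is None or d<best[0]: best=(d,y,j)
    return best
def ft():
    f=[]
    for _ in range(4): dwell(.1); f.append(observe()['ft_force'])
    return np.mean(f,0)
E
python3 - <<'E'
from h import *
for n in('top','side'):
    c=cam(n)
    print(n,tray(c,np.array((.499,.316)),60),tray(c,np.array((.518,-.322)),26))
for p,y in(([.4555,-.061],-28),([.5505,.0916],29.5)):
    for z in(.2,.03): b=near(p+[z],np.radians(y)); print(b)
print(near([.5,.266,.2],np.radians(3)),near([.51,-.27,.2],np.radians(0)))
E
```

```text
top (array([0.49911401, 0.32062479]), (230, 150), -86.66516399383545, np.float64(0.006593341442522101), np.float64(0.024877699994858442)) (array([ 0.51927374, -0.32636157]), (233, 155), -85.57400941848755, np.float64(0.006135616243620799), np.float64(0.024547964157909604))
  return _methods._mean(a, axis=axis, dtype=dtype,
  ret = ret.dtype.type(ret / rcount)
Traceback (most recent call last):
  File "h.py", line 26, in tray
    f=m&(P[:,2]<.012); return rect(P[m])+(np.median(P[f,2]),np.percentile(P[m,2],98))
                                                            ~~~~~~~~~~~~~^^^^^^^^^^^
IndexError: index -1 is out of bounds for axis 0 with size 0
```

```bash
python3 - <<'E'
from h import *
for n in('top','side'):
    c=cam(n); P=cloud(c).reshape(-1,3); hsv=cv2.cvtColor(c['img'],cv2.COLOR_BGR2HSV).reshape(-1,3)
    for xy,h in(((.499,.316),67),((.518,-.322),26)):
        m=(np.hypot(*(P[:,:2]-np.array(xy)).T)<.16)&(hsv[:,1]>120)&(abs(hsv[:,0].astype(int)-h)<18)&(P[:,2]<.035)
        w=m&(P[:,2]>.015); f=m&(np.hypot(*(P[:,:2]-np.array(xy)).T)<.05)
        print(n,m.sum(),w.sum(),rect(P[w]) if w.sum()>5 else '',np.median(P[f,2]))
for p,y in(([.4555,-.061],-28),([.5505,.0916],29.5)):
    for z in(.2,.03): b=near(p+[z],np.radians(y)); print(b)
print(near([.5,.266,.2],np.radians(3)),near([.51,-.27,.2],np.radians(0)))
E
```

```text
top 4706 587 (array([0.49950098, 0.31607169]), (221, 149), -86.65744233131409) 0.006554523326975127
top 4780 616 (array([ 0.51813922, -0.32189914]), (222, 151), -85.75685024261475) 0.006278622835355422
side 0 0  nan
side 1938 271 (array([ 0.51275867, -0.32056427]), (223, 146), -85.92807960510254) 0.005981807804997576
(np.float64(1.2325535463253188), np.float64(2.652900463031381), array([-1.87334754e-01, -1.29666448e-01,  2.08138910e+00, -4.44089210e-16,
        1.18987000e+00, -1.26943889e+00]))
(np.float64(1.2325535463253185), np.float64(2.652900463031381), array([-1.87334754e-01,  8.42164898e-02,  2.23010863e+00, -4.44089210e-16,
        8.27267538e-01, -1.26943889e+00]))
(np.float64(1.3011542796809872), np.float64(0.5148721293383273), array([ 1.20250580e-01,  6.58975685e-02,  1.89190181e+00, -4.44089210e-16,
        1.18379328e+00,  1.17617478e+00]))
(np.float64(1.3011542796809872), np.float64(0.5148721293383273), array([ 1.20250580e-01,  2.53987172e-01,  2.02574580e+00, -4.44089210e-16,
        8.61859685e-01,  1.17617478e+00]))
(np.float64(1.6258427190110813), np.float64(3.193952531149623), array([ 4.44939020e-01,  8.16608875e-02,  1.87500299e+00, -4.44089210e-16,
        1.18492878e+00, -1.17821718e+00])) (np.float64(1.0776193924231654), np.float64(0.0), array([-5.30062278e-01,  1.01923129e-01,  1.85292682e+00, -4.44089210e-16,
        1.18674270e+00,  1.04073405e+00]))
  return _methods._mean(a, axis=axis, dtype=dtype,
  ret = ret.dtype.type(ret / rcount)
```

```bash
cat >> h.py <<'E'
def pick(xy,yaw):
    xy=list(xy); d,y,j=near(xy+[.15],yaw); reach(xy+[.15],quat(y)); f0=ft()
    print('stop',move_linear(xy+[.03],f_stop=15)); close(40); dwell(.2); o=observe(); print('grip',o['grip_width'],o['grasp_force'],'p',o['position'])
    move_linear(xy+[.15]); dwell(.3); f1=ft(); o=observe(); print('kg',(f0-f1)[2]/9.81,(f1-f0),'grip',o['grip_width'],o['grasp_force'],'t',o['t'],'pos',o['position'])
E
python3 - <<'E'
from h import *
pick((.4555,-.061),np.radians(-28))
c=cam('side'); cv2.imwrite('pics/g1.png',cv2.resize(c['img'][120:280,180:400],None,fx=3,fy=3))
E
```

```text
stop False
grip 0.04949698467563332 43.3204548060894 p [ 0.4563382  -0.06148903  0.03106524]
kg 0.6216642605987234 [-0.43535596  0.24171388 -6.0985264 ] grip 0.049564206463958586 42.47402250766754 t 6.4333 pos [ 0.45556692 -0.06100753  0.15006069]
```

View pics/g1.png

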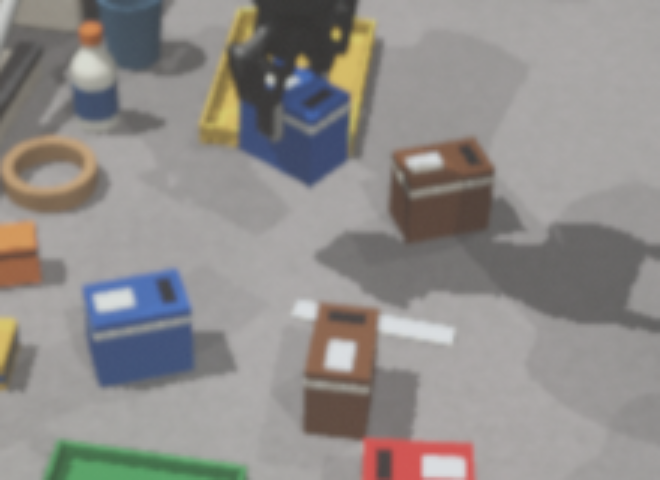

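The crop shows the blue cassette held level in the gripper, at about (295,120). It weighs 0.62 kg, so it is full and goes in the green tray.

```bash
cat >> h.py <<'E'
TR={'g':(np.array([.499,.316]),np.radians(3.3)),'y':(np.array([.5165,-.3215]),np.radians(4.1))}
def place(k,off):
    c,a=TR[k]; xy=list(c+off*np.array([-np.sin(a),np.cos(a)])); d,y,j=near(xy+[.15],a)
    reach(xy+[.15],quat(y)); o=observe(); print('held',o['grip_width'],o['grasp_force'])
    move_linear(xy+[.05]); dwell(.3); s=move_linear(xy+[.033],max_speed=.02,f_stop=3.5); o=observe(); print('touch',s,o['position'],'F',o['ft_force'])
    open_gripper(); move_linear(xy+[.16]); print('t',observe()['t'])
E
python3 - <<'E'
from h import *
place('g',.05)
pick((.5505,.0916),np.radians(29.5))
c=cam('side'); cv2.imwrite('pics/g2.png',c['img'])
E
```

```text
held 0.04936692223922816 42.5490528345108
touch True [0.4957482  0.36569647 0.03607326] F [-0.39455964 -0.02968347  5.63773305]
t 11.2917
stop False
grip 0.04944876066919657 42.48885735869408 p [0.55151356 0.09171269 0.03115756]
kg 0.16695872358171213 [-0.32341349  0.08920556 -1.63786508] grip 0.04943646517605494 41.633188873529434 t 16.0 pos [0.55053975 0.0916032  0.15005855]
```

View pics/g2.png

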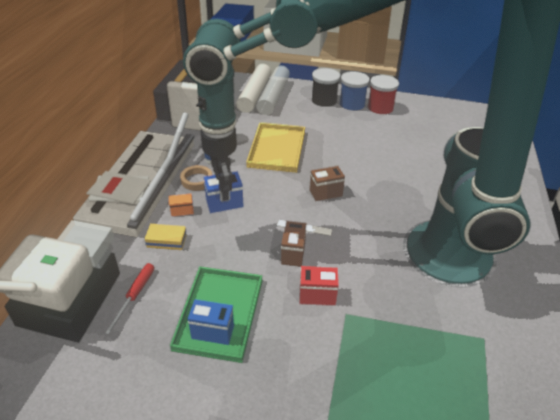

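The first cassette stands in the green tray at (211,322). The second, held at (223,190), weighs 0.167 kg, so it is spent and goes in the yellow tray.

```bash
python3 - <<'E'
from h import *
place('y',0.0)
p=observe()['position']; move_linear([p[0]-.0,p[1],.25]); dwell(.5)
for n in('top','side'):
    c=cam(n)
    for xy in((.496,.366),(.5165,-.3215)):
        try: print(n,boxfit(c,np.array(xy)))
        except Exception as e: print(n,'hidden')
    cv2.imwrite(f'pics/e_{n}.png',c['img'])
print(observe()['ft_force'],observe()['t'])
E
```

```text
held 0.04969622881936962 41.63703292608261
touch True [ 0.51623666 -0.32145218  0.03616095] F [0.07942002 0.36445134 4.17047613]
t 20.8
top (array([0.49770496, 0.36640503]), (81, 53), 3.345367431640625, np.float64(0.07654533083100573), np.int64(714))
top (array([ 0.51560382, -0.31907391]), (81, 52), 4.6319684982299805, np.float64(0.07617363643696178), np.int64(635))
side (array([0.4939028, 0.3657767]), (82, 53), 3.0410425662994385, np.float64(0.07473872199295677), np.int64(1010))
side (array([ 0.51299799, -0.32100967]), (81, 57), 3.8094749450683594, np.float64(0.0732156153185752), np.int64(361))
[ 0.44305193 -0.01515373 -0.16679377] 22.15
```

View pics/e_side.png

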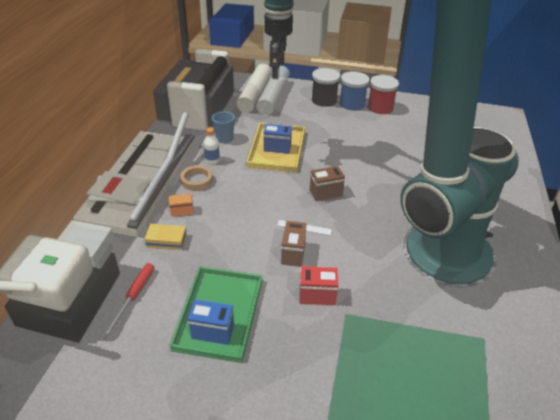

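The picture shows both cassettes upright on their tray floors, green tray at (211,322) and yellow at (278,139). Their tops measure about 75 mm high, as expected, and the gripper is clear.

```bash
python3 -c "
from cell import *
print(close_job())"
```

```text
the job is handed in; nothing more can be done
None
```

The job is handed in: the full cassette (0.62 kg) stands upright in the green tray and the spent one (0.17 kg) in the yellow tray, at about 22 s of the 61 s allowed; the judge's verdict was not shown.

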